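# Tip a tall canister of tube caps out over a rest and weigh the caps

## Robot

A 6-joint arm with a two-finger parallel gripper is mounted at the origin on the work surface. World frame = base frame: x ahead of the robot, y to its left, z up, the work surface at z = 0. Lengths are in m, angles in degrees, forces in N, time in s.
With the tool pointing down it reaches from about 0.375 to 0.9 m from the base axis. Payload 3.1 kg.
Tool frame: the origin (TCP) lies on the mounting face of the last link; the fingertips stand 173 mm ahead of it and the grasp point (between the pads) lies 155 mm ahead of it (manip.pinch_z is the distance from the TCP to the grasp point, in m); z points along the fingers, y is the line along which they close (so a half turn about z gives the same grasp; the last joint's range is limited). The gripper opens to 85 mm and grips with 20 to 120 N. Pads are 22 mm wide; open, the fingers measure 114 mm over their backs; the gripper's body (76 mm by 85 mm) begins 54 mm behind the grasp point. The pads swing forward as they close: fully open they stand 13 mm farther back than shut.
Start: joints at [59.903, 30.224, 82.088, -0, 67.689, -10.227], TCP at [0.212, 0.588, 0.405] pointing down, gripper open.
Joint ranges: [-176.69, 176.69], [-43.24, 126.21], [12.49, 139.97], [-82, 262], [0, 151.66], [-163.58, 163.58]. Speed limits (degrees/s): [159.86, 159.86, 180, 180, 180, 180].

## Interface

Orientations are given as a 3x3 rotation matrix whose columns are the frame's x, y, z axes.
In Python, from workcell import manip gives the robot as it stands.
- The arm moves only by the tool move_arm, never from a script. Its argument "series" is a list of rows, each a list of 7 numbers: the turn, a rotation vector about the tool's x, y, z in degrees, then the shift along the tool's x, y, z in cm, then the finger opening in cm, from 0 to 8.54. In form: [[wx, wy, wz, x, y, z, gripper], ...]. A call has 1 to 8 rows; each row is the pose to reach, as a shift and turn from the pose commanded when the call began, along the tool's axes at that moment; what a row does not reach only later rows make up. A row lasts 1/10 s, in which the tool goes at most 50 mm and 8.59 degrees, less where a joint would pass 70% of its speed; a pose out of reach is approached as far as the arm can. A call with a gripper value outside its range is refused whole. The fingers move at their own pace and stop on an object; "squeeze" is the grip in N (left out, the last holds). Time passes only in rows, so rows that repeat a pose let the fingers close. It gives the time, the measured TCP pose, the force, the opening and the grip force at its end, in the units of the state.
- manip.get_obs(): the state, without advancing time (a new reading comes with each control period).
- manip.get_image(name): name is "scene" or "top"; returns the picture (420x560x3 uint8, red, green, blue); there is no depth.
- manip.camera_model(name): a dict with "fx", "fy", "cx", "cy" (pixels), "R" (3x3) and "t" (3): a world point X has camera coordinates R X + t. Camera axes: x right, y down, z forward; pixel columns grow to the right and rows downward; lengths in m; the calibration is good to about 2 mm. A picture is of the moment at which its call begins. camera_model takes no time and is no camera call.
- manip.job_done(): hands the job in; it is judged then, once.
The state is a dict: "time": time; "q": joint angles; "joint_vel": joint speeds; "joint_efforts": joint torques, N m; "position": TCP position; "tool_rot": TCP orientation; "force": force on the tool from outside, world axes, zero at the start; "ft_torque": the same for the moment, N m; "width": opening from 0.0 (shut) to 1.0 (fully open); "gripper_force": force on a finger pad.
Only numpy, scipy, OpenCV 4.12 (cv2) and the standard library are available. Lean on these libraries where they do the work, as an engineer would, in place of code of your own. Each camera call takes 0.05 s, during which the arm holds its last target. There are 200 camera calls.

## Task

Carry the tall aluminium canister to the white tipping rest, lean it on the green ledge with its mouth over the white tray, and let go of it there; then take it again low down, near its foot, and raise the foot until all four orange caps have slid out into the tray. Lower the canister back to lean on the rest and let go, then lift the tray by its blue tab, keep it level so that no cap is lost, and set it down, without dropping it, centred on the balance's metal pan. Do not knock over or push aside the other things on the bench.

Things in the scene. Friction and masses are not known exactly. Their poses are not given: they have to be found in the camera images.
- canister: Tall open aluminium canister, square, 52 x 52 mm outside, 250 mm tall, walls and floor 3 mm, about 0.32 kg, standing upright at the start with its mouth up; a blue band runs round it 30 to 80 mm above the foot. Origin: centre of its underside; z points along it to the mouth; x and y are square to its faces.
- canister_mouth (a point): Centre of the canister's open mouth, 250 mm from the foot along its z.
- cap0: Orange tube cap, a solid cylinder 20 mm across and 26 mm tall, 12 g, loose and smooth (friction about 0.25, it slides on a 15 to 20 degree slope); at the start it stands on the canister's floor. Origin: centre of its underside, z along it.
- cap1: Orange tube cap, a solid cylinder 20 mm across and 26 mm tall, 12 g, loose and smooth (friction about 0.25, it slides on a 15 to 20 degree slope); at the start it stands on the canister's floor. Origin: centre of its underside, z along it.
- cap2: Orange tube cap, a solid cylinder 20 mm across and 26 mm tall, 12 g, loose and smooth (friction about 0.25, it slides on a 15 to 20 degree slope); at the start it stands on the canister's floor. Origin: centre of its underside, z along it.
- cap3: Orange tube cap, a solid cylinder 20 mm across and 26 mm tall, 12 g, loose and smooth (friction about 0.25, it slides on a 15 to 20 degree slope); at the start it stands on the canister's floor. Origin: centre of its underside, z along it.
- cap0_center (a point): Centre of cap 0.
- cap1_center (a point): Centre of cap 1.
- cap2_center (a point): Centre of cap 2.
- cap3_center (a point): Centre of cap 3.
- rest: White tipping rest fixed to the bench: base plate 8 mm thick, 90 mm wide (x), from y = -7 to +165 mm; on an upright at y = 0 a green ledge bar along x, radius 8 mm, axis 100 mm up, between two cheeks 72 mm apart that rise to 126 mm. Origin: on the bench under the ledge. The canister leans with its mouth to the rest's -y, about 55 degrees from upright.
- rest_ledge (a point): Middle of the top of the ledge, 108 mm above the bench. Turning the leaning canister about the ledge until it is some 120 to 130 degrees from upright makes the caps slide out.
- rest_heel (a point): Top middle of the black rubber heel strip that keeps the leaning canister's foot from sliding: 157 mm from the ledge along the rest's +y, 18 mm above the bench, 10 mm above the plate, 14 mm wide (y). The leaning foot's lower edge stands on the plate just on the ledge side of it.
- tray: White open tray, loose, 0.25 kg, 110 mm (x) x 140 mm (y) outside, 35 mm high, 4 mm walls, standing on the bench just beyond the ledge on the rest's -y side. On its -y end an upright blue tab, 40 mm wide (x) and 14 mm thick (y), its middle 77 mm from the origin along -y, top 76 mm above the underside. Origin: centre of the underside.
- balance: Grey laboratory balance fixed to the bench, 210 x 150 mm, 42 mm high, with a square metal pan on top. Origin: centre of its underside.
- pan (a point): Centre of the top of the balance's metal pan (140 x 140 mm), 50 mm above the bench. The pan does not move.
- jar: Clear closed jar, 70 mm across, 100 mm tall, bystander, stands near the canister (they may have changed places). Origin: underside.
- beaker: Clear open beaker, 70 mm across, 80 mm tall, bystander. Origin: underside.
- spatula: Spatula lying on the bench, bystander. Origin: its underside near the middle.
- spoon: Lab spoon lying on the bench, bystander. Origin: its underside near the middle.
There are look-alikes about, which are no part of the job. Leave any red or turquoise look-alike of the rest alone.

How it is judged (in metres and radians):
On the way, in this order (a step that is already met when the one before it is completed fails the run):
1. the canister leans on the rest's ledge with its mouth past the ledge, and the robot has let go of it (angle between canister's own z axis and vertical between 0.7 and 1.25 rad and contact force between canister and rest above 0.3 N and y of canister_mouth in the frame of rest below -0.02 m and x of canister_mouth in the frame of rest between -0.05 and 0.05 m and contact force between canister and the arm below 0.05 N and contact force between canister and the fingers below 0.05 N and linear speed of canister below 0.03 m/s), for 0.3 s.
2. the canister is held within 120 mm of its foot and tipped on towards level or beyond (angle between canister's own z axis and vertical above 1.45 rad and z of the grasp point in the frame of canister below 0.12 m and contact force between canister and the fingers above 1 N), for 0.02 s.
3. all four caps are in the tray (x of cap0_center in the frame of tray between -0.055 and 0.055 m and y of cap0_center in the frame of tray between -0.07 and 0.07 m and z of cap0_center in the frame of tray between 0 and 0.05 m and x of cap1_center in the frame of tray between -0.055 and 0.055 m and y of cap1_center in the frame of tray between -0.07 and 0.07 m and z of cap1_center in the frame of tray between 0 and 0.05 m and x of cap2_center in the frame of tray between -0.055 and 0.055 m and y of cap2_center in the frame of tray between -0.07 and 0.07 m and z of cap2_center in the frame of tray between 0 and 0.05 m and x of cap3_center in the frame of tray between -0.055 and 0.055 m and y of cap3_center in the frame of tray between -0.07 and 0.07 m and z of cap3_center in the frame of tray between 0 and 0.05 m), for 0.2 s.
4. the canister leans on the rest again, released (all of step 1), for 0.3 s.
5. the tray is set down on the balance while still held, not dropped (contact force between tray and balance above 0.3 N and contact force between tray and the fingers above 1 N), for 0.02 s.
At the end, for the whole second after the job is handed in: The tray stands level (within 5 degrees) and at rest on the balance's pan, its centre within 30 mm of the pan's centre, with all four caps in it; the canister leans (40 to 70 degrees from upright) on the rest with its mouth past the ledge; the robot holds nothing (all of step 3 and all of step 4 and horizontal distance between tray and pan below 0.03 m and angle between tray's own z axis and vertical below 0.09 rad and contact force between tray and balance above 1 N and linear speed of tray below 0.02 m/s); the robot touches nothing.
It fails at once if a bystander (jar, beaker, spatula, spoon) is pushed aside or knocked over: moved over 40 mm (distance of any of jar, beaker, spatula, spoon from where it was at the start of the episode above 0.04 m).
It fails at once if the tray is tilted more than 20 degrees (angle between tray's own z axis and vertical above 0.35 rad).
It also fails if it takes over 72 s, if anything falls off the work surface, if the arm or the gripper's body presses on something with over 40 N, if the wrist force passes 120 N, or if a joint passes its speed limit or range.

## Working session

There is one attempt and no reset: what is moved stays moved. The work goes in short steps, Python scripts to look and compute and a tool call to move; the robot and the scene stay as the last step left them, time stands still between calls to the robot, and variables do not carry over. Pictures are saved under pics/ and viewed, at most 10 in all, crops included, and the job is handed in when it is done.

Besides the shell and the picture viewer there is one more tool, called after "Call:" in YAML: its name, and indented under it one key for each argument. move_arm: Moves the arm, as the interface text tells. Its arguments: {"type":"object","properties":{"series":{"type":"array","items":{"type":"array","items":{"type":"number"}}},"squeeze":{"type":"number"}},"required":["series"]}

```bash
mkdir -p pics; ls
python3 - <<'E'
from workcell import manip
import cv2,numpy as np
for n in("scene","top"):
    im=manip.get_image(n); cv2.imwrite(f"pics/{n}0.png",im[:,:,::-1])
    m=manip.camera_model(n); R=np.array(m["R"]); print(n,m["fx"],m["cx"],m["cy"],np.round(R,3).tolist(),np.round(-R.T@np.array(m["t"]),3))
o=manip.get_obs(); print(o["time"],o["position"],np.round(o["tool_rot"],3),o["width"])
E
```

```text
pics
scene 516.1280371720399 273.35259493537 213.36500534616906 [[0.04, 0.999, 0.011], [0.629, -0.017, -0.778], [-0.777, 0.038, -0.629]] [ 1.643 -0.045  1.129]
top 539.7070094221946 287.7883234477128 209.78435129351476 [[0.023, -1.0, -0.013], [-0.996, -0.022, -0.09], [0.09, 0.015, -0.996]] [ 0.322 -0.004  1.712]
0.1 [0.21224891 0.58751324 0.40381771] [[-0.94   0.34  -0.001]
 [ 0.34   0.94  -0.002]
 [ 0.    -0.002 -1.   ]] 1.0015429298501193
```

View pics/scene0.png

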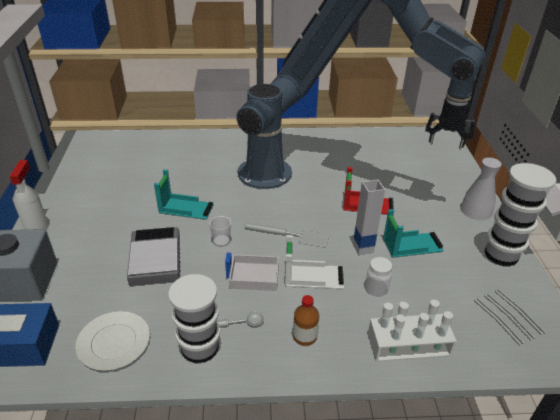

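View pics/top0.png

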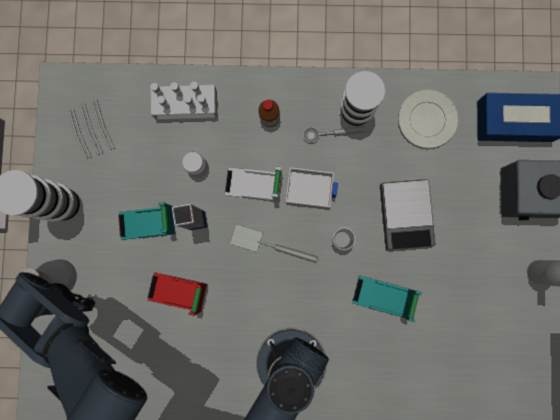

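The scene picture shows the canister at (369,215), the white rest at (315,272), the tray at (255,270), its tab at (229,265) and the balance at (155,250). In the top picture the canister mouth is at (183,215), the rest's ledge at (278,183), the tray at (310,188), the tab at (335,190), the pan at (407,205), the jar at (193,162) and the beaker at (343,239).

```bash
cat > h.py <<'E'
import numpy as np, cv2
from workcell import manip
def ray(n,u,v):
    m=manip.camera_model(n); R=np.array(m["R"]); c=-R.T@np.array(m["t"])
    return c, R.T@np.array([(u-m["cx"])/m["fx"],(v-m["cy"])/m["fy"],1.])
def onz(n,u,v,z):
    c,d=ray(n,u,v); return np.round(c+d*(z-c[2])/d[2],4)
def proj(n,X):
    m=manip.camera_model(n); p=np.array(m["R"])@np.array(X)+np.array(m["t"]); return [m["fx"]*p[0]/p[2]+m["cx"],m["fy"]*p[1]/p[2]+m["cy"]]
def rect(mask,box):
    x0,y0,x1,y1=box; k=np.zeros_like(mask); k[y0:y1,x0:x1]=mask[y0:y1,x0:x1]
    n,l,s,c=cv2.connectedComponentsWithStats(k); i=1+np.argmax(s[1:,4])
    return cv2.minAreaRect(np.argwhere(l==i)[:,::-1].astype(np.float32)), s[i,4]
E
python3 - <<'E'
from h import *
im=cv2.imread("pics/top0.png"); hsv=cv2.cvtColor(im,cv2.COLOR_BGR2HSV)
H,S,V=cv2.split(hsv)
green=cv2.inRange(hsv,(45,90,40),(75,255,255)); blue=cv2.inRange(hsv,(105,100,40),(130,255,255))
white=cv2.inRange(hsv,(0,0,165),(180,60,255)); dark=cv2.inRange(hsv,(0,0,0),(180,255,50))
for nm,m,b,z in [("ledge",green,(260,160,286,205),.108),("tab",blue,(328,175,345,205),.076),("trayrim",white,(284,160,334,212),.035),("heel",dark,(222,165,236,200),.018),("pan",white,(380,175,435,235),.05),("mouthdark",dark,(165,200,200,230),.25)]:
    try:
        r,a=rect(m,b); print(nm,a,np.round(r[0],1),np.round(r[1],1),round(r[2],1),onz("top",*r[0],z),[onz("top",*p,z)[:2].tolist() for p in cv2.boxPoints(r)])
    except Exception as e: print(nm,e)
big=cv2.resize(im[130:270,160:440],None,fx=2.85,fy=2.85,interpolation=cv2.INTER_CUBIC); cv2.imwrite("pics/crop1.png",big)
E
```

```text
ledge 101 [276.6 182. ] [ 4.6 22.3] 6.3 [0.5497 0.0559 0.108 ] [[0.5168, 0.0657], [0.584, 0.06], [0.5828, 0.0461], [0.5156, 0.0518]]
tab 64 [334.6 189.1] [ 4.3 14.4] 6.3 [ 0.5362 -0.1206  0.076 ] [[0.5148, -0.112], [0.5588, -0.1161], [0.5576, -0.1292], [0.5137, -0.125]]
trayrim 894 [309. 189.] [38.7 28.8] 7.1 [ 0.54   -0.0435  0.035 ] [[0.5012, 0.0213], [0.5916, 0.0122], [0.579, -0.1085], [0.4888, -0.0988]]
heel 76 [228.3 180.9] [ 3.6 20.3] 6.7 [0.5625 0.2125 0.018 ] [[0.5308, 0.2208], [0.5955, 0.2154], [0.5944, 0.2041], [0.5297, 0.2095]]
pan 423 [400.1 204.4] [42.7 28. ] 84.6 [ 0.4963 -0.3251  0.05  ] [[0.5573, -0.2755], [0.5674, -0.3615], [0.4358, -0.3742], [0.4257, -0.2889]]
mouthdark 158 [182.3 214.5] [13.3 13.8] 80.5 [0.4345 0.3054 0.25  ] [[0.4489, 0.3276], [0.4559, 0.2906], [0.4202, 0.2832], [0.4131, 0.3201]]
```

View pics/crop1.png

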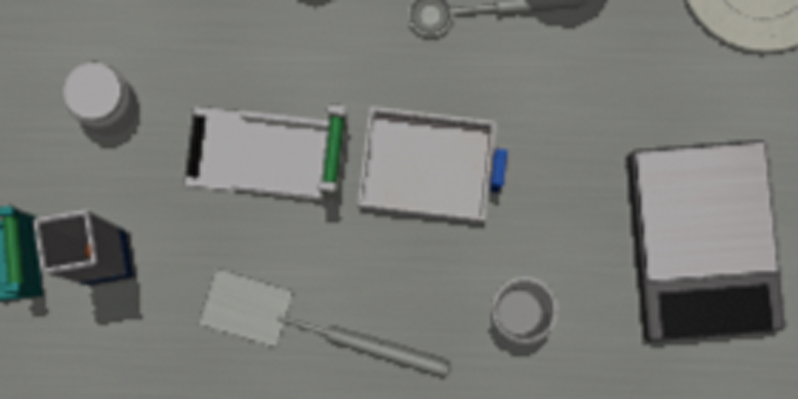

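The crop shows the pan's corners near (637,152), (765,143), (777,270), (647,280), and the mouth's corners near (36,218), (88,212), (97,265), (45,272). The heel and ledge measure 157 mm apart, as given. The canister is yawed about 9° and the rest about -6°.

```bash
cat >> h.py <<'E'
from scipy.spatial.transform import Rotation as Ro
G=.155
def go(p,R):   # grasp point p, tool rotation R -> turn, shift from measured pose
    o=manip.get_obs(); R0=np.array(o["tool_rot"]); t=np.array(p)-G*R[:,2]
    w=Ro.from_matrix(R0.T@R).as_rotvec(degrees=True); d=R0.T@(t-np.array(o["position"]))*100
    print("turn",np.round(w,2),"shift",np.round(d,2),"TCP",np.round(t,3),"t",round(o["time"],2))
def rot(y,z): # columns from y (closing) and z
    y=np.array(y,float);z=np.array(z,float);z/=np.linalg.norm(z);y-=z*(y@z);y/=np.linalg.norm(y);return np.c_[np.cross(y,z),y,z]
E
python3 - <<'E'
from h import *
def c(p,z): return onz("top",p[0]/2.85+160-.3,p[1]/2.85+130-.3,z)[:2]
P=np.array([c(p,.05) for p in [(637,152),(765,143),(777,270),(647,280)]]);print("pan",P.mean(0),np.linalg.norm(P-np.roll(P,1,0),axis=1))
M=np.array([c(p,.25) for p in [(36,218),(88,212),(97,265),(45,272)]]);print("mouth",M.mean(0),np.linalg.norm(M-np.roll(M,1,0),axis=1),M.round(3).tolist())
T=np.array([c(p,.035) for p in [(370,107),(495,122),(485,223),(359,207)]]);print("tray",T.mean(0),np.linalg.norm(T-np.roll(T,1,0),axis=1))
print("jar",c((92,92),.1),"beaker",c((524,309),.08),"turq ledge",c((12,250),.108))
# canister vertical from scene: bottom centre of near edge
print("scene foot", onz("scene",367,253,0))
a=np.radians(9.5)
go([.4335,.304,.30],rot([np.cos(a),np.sin(a),0],[0,0,-1]))
E
```

```text
pan [ 0.498875 -0.348125] [0.13959961 0.1392986  0.13860162 0.14049925]
mouth [0.43465  0.303225] [0.05271812 0.05006396 0.05171895 0.05011078] [[0.457, 0.333], [0.464, 0.284], [0.413, 0.273], [0.405, 0.323]]
tray [ 0.544975 -0.045275] [0.11150543 0.13858878 0.11217789 0.13895859]
jar [0.6064 0.3141] beaker [ 0.3871 -0.1496] turq ledge [0.4356 0.39  ]
scene foot [0.4572 0.3135 0.    ]
turn [-1.200e-01  4.000e-02  6.063e+01] shift [-30.44 -19.15  -5.09] TCP [0.434 0.304 0.455] t 0.1
```

Call:
move_arm:
  series:
    - [0,0,8,-3,-2,-5,8.5]
    - [0,0,60.6,-30.4,-19.2,-5.1,8.5]
    - [0,0,60.6,-30.4,-19.2,-5.1,8.5]
    - [0,0,60.6,-30.4,-19.2,-5.1,8.5]
    - [0,0,60.6,-30.4,-19.2,-5.1,8.5]
    - [0,0,60.6,-30.4,-19.2,-5.1,8.5]
    - [0,0,60.6,-30.4,-19.2,-5.1,8.5]
    - [0,0,60.6,-30.4,-19.2,-5.1,8.5]
  squeeze: 40

```text
time: 0.9
position: [0.4347, 0.3012, 0.4556]
tool_rot: [[-0.16, 0.987, 0.0], [0.987, 0.16, -0.001], [-0.001, 0.0, -1.0]]
force: [0.6, -0.0, -0.2]
width: 0.995
gripper_force: 0.0
```

Call:
move_arm:
  series:
    - [0,0,0,0,0,0,8.5]
    - [0,0,0,0,0,0,8.5]

```text
time: 1.1
position: [0.4332, 0.3033, 0.4553]
tool_rot: [[-0.164, 0.986, -0.001], [0.986, 0.164, 0.0], [0.0, -0.001, -1.0]]
force: [0.2, -0.1, 0.6]
width: 0.999
gripper_force: 0.0
```

Run:
```python
from h import *
a=np.radians(9.5)
o=manip.get_obs();print(np.round(o["position"],4),np.round(o["q"],1))
go([.4345,.3035,.218],rot([np.cos(a),np.sin(a),0],[0,0,-1]))
im=manip.get_image("top");cv2.imwrite("pics/a.png",cv2.resize(im[150:270,120:260,::-1],None,fx=4,fy=4))
```

```text
[0.4332 0.3033 0.4553] [22.9 19.4 92.2  0.  68.5 13.4]
turn [-0.08 -0.02 -0.07] shift [-0.01  0.14  8.23] TCP [0.434 0.304 0.373] t 1.1
```

View pics/a.png

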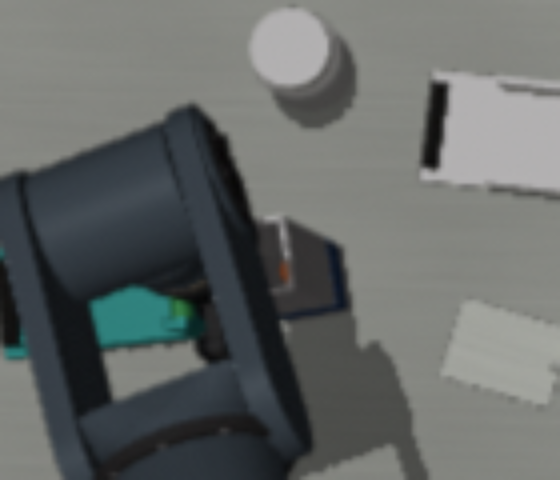

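The hand covers half of the mouth at (275,255), and the canister is still in place. I go down and close.

Call:
move_arm:
  series:
    - [0,0,0,0,0.1,3,8.5]
    - [0,0,0,0,0.1,6,8.5]
    - [0,0,0,0,0.1,8.2,8.5]
    - [0,0,0,0,0.1,8.2,8.5]
    - [0,0,0,0,0.1,8.2,4]
    - [0,0,0,0,0.1,8.2,4]
    - [0,0,0,0,0.1,8.2,4]
    - [0,0,0,0,0.1,8.2,4]
  squeeze: 50

```text
time: 1.95
position: [0.4346, 0.3045, 0.3754]
tool_rot: [[-0.166, 0.986, 0.004], [0.986, 0.166, 0.002], [0.001, 0.004, -1.0]]
force: [0.2, 0.6, 4.9]
width: 0.601
gripper_force: 53.1
```

Call:
move_arm:
  series:
    - [0,0,0,0,0,0,4]
    - [0,0,0,0,0,0,4]
    - [0,0,0,0,0,0,4]

```text
time: 2.25
position: [0.4347, 0.3044, 0.3754]
tool_rot: [[-0.165, 0.986, 0.004], [0.986, 0.165, 0.002], [0.002, 0.004, -1.0]]
force: [1.0, 0.3, 6.6]
width: 0.607
gripper_force: 53.2
```

```bash
cat >> h.py <<'E'
O=np.array([.5497,.0559,0]); RX=np.array([.9967,-.0815,0]); RY=np.array([.0815,.9967,0]); RZ=np.array([0,0,1.])
def W(y,z,x=0): return O+x*RX+y*RY+z*RZ
def lean(th,s,dz=0,dy=0,edge=(.150,.008)):
    t=np.radians(th); p=np.array(edge)+s*np.array([-np.sin(t),np.cos(t)])+.026*np.array([np.cos(t),np.sin(t)])
    return W(p[0]+dy,p[1]+dz), -(-np.sin(t)*RY+np.cos(t)*RZ)
E
python3 - <<'E'
from h import *
go([.4347,.3044,.37],rot([.986,.165,0],[0,0,-1]))
p,z=lean(56,.22,dz=.12); print(p); go(p,rot(RX,z))
E
```

```text
turn [ 0.22 -0.09  0.01] shift [  0.02   0.06 -14.96] TCP [0.435 0.304 0.525] t 2.25
[0.54824529 0.03810965 0.27257742]
turn [-6.74 55.59 13.13] shift [-40.6    3.65   1.57] TCP [ 0.538 -0.09   0.359] t 2.25
```

Call:
move_arm:
  series:
    - [0,0,0,0,0,-1.5,4]
    - [0,0,0,0,0,-5,4]
    - [0,0,0,0,0,-9,4]
    - [0,0,0,0,0,-13,4]
    - [0,0,0,0,0,-15,4]
    - [-0.7,5.6,1.3,-4,0.4,-13.5,4]
    - [-1.3,11.1,2.6,-8,0.7,-12,4]
    - [-2,16.7,3.9,-12,1,-10,4]

```text
time: 3.05
position: [0.4629, 0.1864, 0.4733]
tool_rot: [[-0.098, 0.995, -0.003], [0.952, 0.095, 0.292], [0.291, 0.025, -0.957]]
force: [0.4, 0.8, -5.1]
width: 0.604
gripper_force: 53.2
```

Run:
```python
from h import *
print(manip.get_obs()["position"],manip.get_obs()["width"],np.round(manip.get_obs()["q"],1))
p,z=lean(56,.22,dz=.12); go(p,rot(RX,z))
```

```text
[0.46293963 0.18640695 0.47332341] 0.6043762442832052 [ 4.8 15.  96.7 18.3 68.1 -7.7]
turn [-4.94 38.87  9.19] shift [-30.35   4.53   2.83] TCP [ 0.538 -0.09   0.359] t 3.05
```

Call:
move_arm:
  series:
    - [-0.7,5.5,1.3,-4,0.6,0.4,4]
    - [-1.4,11,2.6,-8,1.2,0.8,4]
    - [-2.1,16.5,3.9,-12.5,1.9,1.2,4]
    - [-2.8,22,5.2,-17,2.6,1.6,4]
    - [-3.5,28,6.6,-21.5,3.2,2,4]
    - [-4.2,33.5,7.9,-26,3.9,2.4,4]
    - [-4.9,38.9,9.2,-30.3,4.5,2.8,4]
    - [-4.9,38.9,9.2,-30.3,4.5,2.8,4]

```text
time: 3.85
position: [0.5393, -0.0951, 0.3569]
tool_rot: [[0.054, 0.996, 0.074], [0.562, -0.091, 0.822], [0.825, -0.003, -0.564]]
force: [0.2, 0.8, -4.7]
width: 0.606
gripper_force: 52.9
```

Run:
```python
from h import *
o=manip.get_obs();print(o["position"],np.round(o["q"],1))
p,z=lean(56,.22,dz=.12); go(p,rot(RX,z))
p,z=lean(56,.22,dz=.03,dy=-.004); go(p,rot(RX,z))
p,z=lean(56,.22,dz=.0,dy=-.004); go(p,rot(RX,z))
for n in("scene",):
    im=manip.get_image(n);cv2.imwrite("pics/b.png",cv2.resize(im[130:330,200:430,::-1],None,fx=3,fy=3))
```

```text
[ 0.53931357 -0.09509329  0.35685242] [-31.7  33.6  96.   47.8  85.7 -46. ]
turn [ 0.38  0.36 -0.46] shift [ 0.48 -0.2   0.27] TCP [ 0.538 -0.09   0.359] t 3.85
turn [ 0.38  0.36 -0.46] shift [-7.18 -0.17  5.02] TCP [ 0.537 -0.094  0.269] t 3.85
turn [ 0.38  0.36 -0.46] shift [-9.65 -0.16  6.72] TCP [ 0.537 -0.094  0.239] t 3.85
```

View pics/b.png

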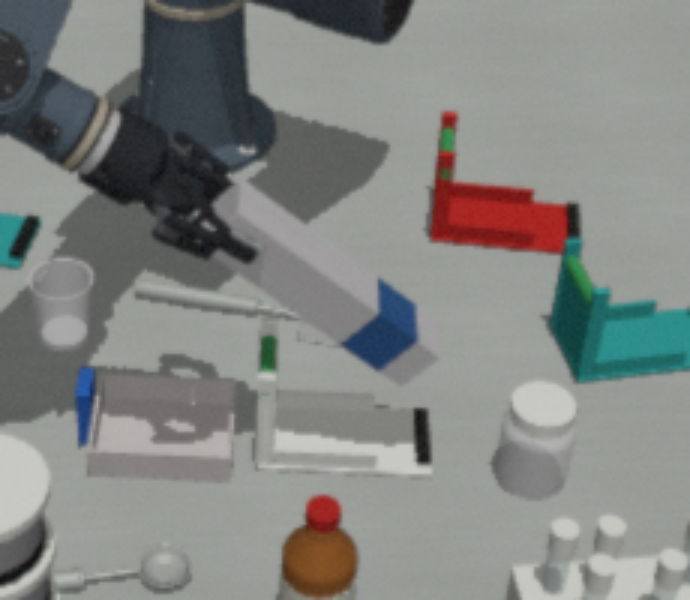

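The canister is held above the rest, its foot near (405,365) over the heel at (423,436). I lower it onto the rest.

Call:
move_arm:
  series:
    - [0.4,0.4,-0.5,-2.5,-0.2,1.7,4]
    - [0.4,0.4,-0.5,-5,-0.2,3.4,4]
    - [0.4,0.4,-0.5,-7.2,-0.2,5,4]
    - [0.4,0.4,-0.5,-8.2,-0.2,5.7,4]
    - [0.4,0.4,-0.5,-8.9,-0.2,6.2,4]
    - [0.4,0.4,-0.5,-9.3,-0.2,6.5,4]
    - [0.4,0.4,-0.5,-9.5,-0.2,6.6,4]
    - [0.4,0.4,-0.5,-9.5,-0.2,6.6,4]

```text
time: 4.7
position: [0.5361, -0.0883, 0.2486]
tool_rot: [[0.035, 0.998, 0.061], [0.55, -0.07, 0.832], [0.835, 0.005, -0.551]]
force: [-2.9, -12.1, 12.4]
width: 0.6
gripper_force: 55.3
```

Run:
```python
from h import *
o=manip.get_obs();print(o["position"],o["force"])
p,z=lean(56,.22,dy=-.004); go(p,rot(RX,z))
im=manip.get_image("scene");cv2.imwrite("pics/c.png",cv2.resize(im[180:330,200:400,::-1],None,fx=4,fy=4,interpolation=cv2.INTER_CUBIC))
```

```text
[ 0.53610123 -0.08831593  0.24855482] [ -2.88535542 -12.05431521  12.38795052]
turn [-0.38 -0.57  0.59] shift [-1.08  0.17  0.05] TCP [ 0.537 -0.094  0.239] t 4.7
```

View pics/c.png

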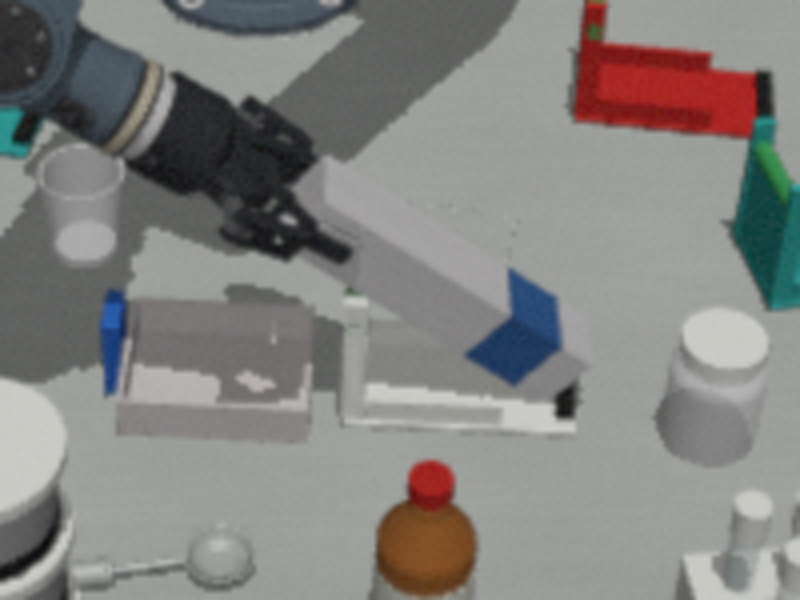

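The foot's lower edge stands on the heel strip at (565,385), about 10 mm too high. I lift it, shift 12 mm toward the ledge and lower again.

Call:
move_arm:
  series:
    - [0,0,0,0.8,0,-0.6,4]
    - [0,0,0,1.7,0,-1.1,4]
    - [0,0,0,1,0,-2.1,4]
    - [0,0,0,1,0,-2.1,4]
    - [0,0,0,0.2,0,-1.5,4]
    - [0,0,0,-0.4,0,-1.2,4]
    - [0,0,0,-0.7,0,-1,4]
    - [0,0,0,-0.7,0,-1,4]

```text
time: 5.55
position: [0.5347, -0.0974, 0.246]
tool_rot: [[0.04, 0.997, 0.061], [0.54, -0.073, 0.839], [0.841, -0.0, -0.541]]
force: [0.8, 6.1, 10.3]
width: 0.607
gripper_force: 53.5
```

Run:
```python
from h import *
o=manip.get_obs();print(o["position"],o["force"])
p,z=lean(56,.22,dy=-.004); go(p,rot(RX,z))
im=manip.get_image("scene");cv2.imwrite("pics/d.png",cv2.resize(im[220:300,270:370,::-1],None,fx=6,fy=6,interpolation=cv2.INTER_CUBIC))
```

```text
[ 0.53470543 -0.09736833  0.24604874] [ 0.84876027  6.120956   10.30290529]
turn [-0.42 -1.23  0.24] shift [-0.38  0.25  0.67] TCP [ 0.537 -0.094  0.239] t 5.55
```

View pics/d.png

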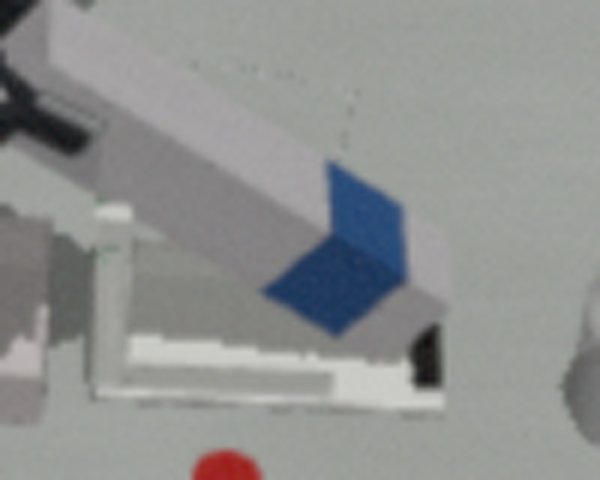

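The force now lies along the ledge's normal, so the canister rests on the ledge with its foot on the ledge side of the heel, at (375,355) against (412,360). I let go.

Call:
move_arm:
  series:
    - [0,0,0,0,0,0,6.5]
    - [0,0,0,0,0,0,8.5]
    - [0,0,0,0,0,0,8.5]
    - [0,0,0,0,0,0,8.5]
    - [0,0,0,0,0,0,8.5]

```text
time: 6.1
position: [0.5349, -0.0997, 0.2445]
tool_rot: [[0.038, 0.997, 0.061], [0.554, -0.072, 0.83], [0.832, 0.002, -0.555]]
force: [0.3, -0.7, 1.5]
width: 0.995
gripper_force: 0.0
```

Call:
move_arm:
  series:
    - [0,0,0,0,0,-2,8.5]
    - [0,0,0,0,0,-5,8.5]
    - [0,0,0,0,0,-9,8.5]
    - [0,0,0,2,0,-11,8.5]
    - [0,0,0,6,0,-11,8.5]
    - [0,0,0,9,0,-11,8.5]
    - [0,0,0,9,0,-11,8.5]

```text
time: 6.8
position: [0.5318, -0.1396, 0.3839]
tool_rot: [[0.033, 0.998, 0.062], [0.555, -0.07, 0.829], [0.831, 0.007, -0.556]]
force: [-0.3, 0.1, -0.2]
width: 0.997
gripper_force: 0.0
```

Run:
```python
from h import *
o=manip.get_obs();print(o["position"],np.round(o["q"],1),o["force"])
im=manip.get_image("scene");cv2.imwrite("pics/e.png",cv2.resize(im[200:310,220:380,::-1],None,fx=5,fy=5,interpolation=cv2.INTER_CUBIC))
```

```text
[ 0.53178134 -0.13963703  0.383904  ] [-35.9  32.1  93.2  45.1  91.9 -46.4] [-0.33550953  0.05768511 -0.16762734]
```

View pics/e.png

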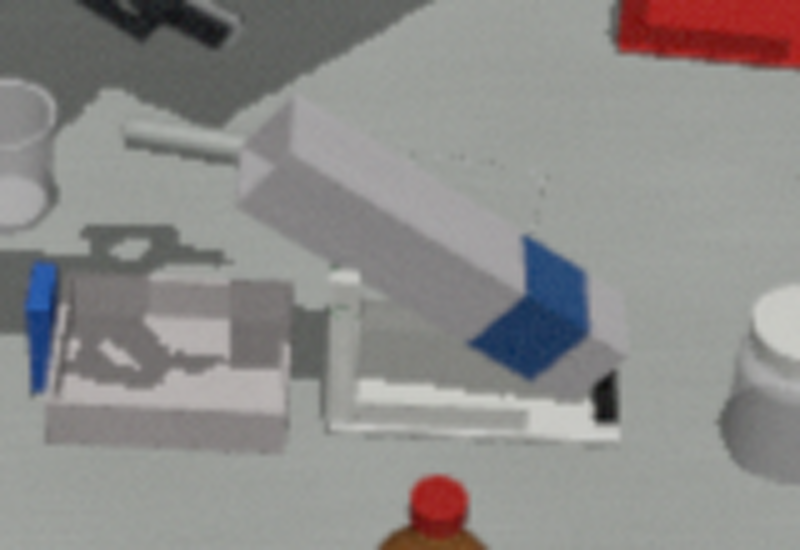

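The canister leans alone on the rest, with its mouth at (260,160) and its foot inside the heel at (600,390). The tray is undisturbed. Next comes the low grasp.

```bash
cat >> h.py <<'E'
def low(th,s,back=0,edge=(.145,.008),x=-.0035):
    p,zc=lean(th,s,edge=edge); t=np.radians(th); n=np.cos(t)*RY+np.sin(t)*RZ
    return p+back*n+x*RX, rot(RX,-n)
E
python3 - <<'E'
from h import *
go(W(.03,.37),rot(RX,[0,0,-1]))
go(*low(55.5,.085,.14))
E
```

```text
turn [-5.000e-02 -5.616e+01  7.300e-01] shift [24.51  0.53 10.9 ] TCP [0.552 0.086 0.525] t 6.85
turn [  0.18 -90.66   0.76] shift [20.17  0.33 41.12] TCP [0.567 0.312 0.321] t 6.85
```

Call:
move_arm:
  series:
    - [0,-5,0,5,0,-1,8.5]
    - [0,-13,0,10,0.1,0,8.5]
    - [0,-21,0.2,15,0.2,1,8.5]
    - [0,-29,0.3,19,0.3,3,8.5]
    - [0,-37,0.5,22,0.4,6,8.5]
    - [0,-45,0.6,24,0.5,9.5,8.5]
    - [0,-53,0.7,24.5,0.5,14,8.5]
    - [0,-61,0.7,25,0.5,18.5,8.5]

```text
time: 7.65
position: [0.5577, 0.1516, 0.4851]
tool_rot: [[0.082, 0.997, -0.008], [0.993, -0.082, -0.088], [-0.088, -0.001, -0.996]]
force: [0.5, 0.6, -1.4]
width: 0.995
gripper_force: 0.0
```

Run:
```python
from h import *
print(np.round(manip.get_obs()["position"],3))
go(*low(55.5,.085,.14))
im=manip.get_image("scene"); m=cv2.inRange(cv2.cvtColor(im,cv2.COLOR_RGB2HSV),(105,100,30),(130,255,255))
print(rect(m,(290,230,350,285)))
```

```text
[0.558 0.152 0.485]
turn [-8.000e-02 -2.944e+01 -1.000e-02] shift [17.46 -0.36 14.96] TCP [0.567 0.312 0.321] t 7.65
(((327.5542907714844, 262.1236877441406), (18.560279846191406, 24.508005142211914), 27.64597511291504), np.int32(336))
```

Run:
```python
from h import *
for u,v in [(470,342),(530,380),(525,290),(588,330),(240,200),(293,150)]:
    c,d=ray("scene",u/5+220-.4,v/5+200-.4); t=(.0225-(c-O)@RX)/(d@RX); X=c+t*d-O; print(np.round([X@RY,X[2]],4))
for s,h in [(.08,0),(.03,0),(.08,.052),(.03,.052),(.25,0),(.25,.052)]:
    t=np.radians(55.5); print(np.round(np.array([.145,.008])+s*np.array([-np.sin(t),np.cos(t)])+h*np.array([np.cos(t),np.sin(t)]),4))
```

```text
[0.0732 0.0591]
[0.1104 0.0295]
[0.1021 0.1025]
[0.1407 0.0724]
[-0.0616  0.1637]
[-0.0326  0.202 ]
[0.0791 0.0533]
[0.1203 0.025 ]
[0.1085 0.0962]
[0.1497 0.0678]
[-0.061   0.1496]
[-0.0316  0.1925]
```

Call:
move_arm:
  series:
    - [0,-6,0,4,0,2,8.5]
    - [0,-13,0,8,0,5,8.5]
    - [0,-20,0,12,-0.2,8.5,8.5]
    - [0,-26,0,15.5,-0.3,12,8.5]
    - [0,-29.4,0,17.5,-0.4,15,8.5]
    - [0,-29.4,0,17.5,-0.4,15,8.5]
    - [0,-29.4,0,17.5,-0.4,15,8.5]

```text
time: 8.4
position: [0.5664, 0.312, 0.3201]
tool_rot: [[0.064, 0.997, -0.052], [0.824, -0.082, -0.56], [-0.563, -0.007, -0.827]]
force: [0.5, 0.2, 0.7]
width: 0.998
gripper_force: 0.0
```

Run:
```python
from h import *
print(np.round(manip.get_obs()["position"],3),np.round(manip.get_obs()["q"],1))
go(*low(55.5,.085,.0))
```

```text
[0.566 0.312 0.32 ] [ 24.4  41.8  77.3 -29.7  80.8  39. ]
turn [-0.33 -0.26  0.22] shift [-0.08  0.16 13.94] TCP [0.561 0.233 0.205] t 8.4
```

Call:
move_arm:
  series:
    - [-0.3,-0.3,0.2,0,0.2,3.5,8.5]
    - [-0.3,-0.3,0.2,0,0.2,7,8.5]
    - [-0.3,-0.3,0.2,0,0.2,10.5,8.5]
    - [-0.3,-0.3,0.2,0,0.2,13,8.5]
    - [-0.3,-0.3,0.2,0,0.2,13.6,8.5]
    - [-0.3,-0.3,0.2,0,0.2,13.6,4]
    - [-0.3,-0.3,0.2,0,0.2,13.6,4]
    - [-0.3,-0.3,0.2,0,0.2,13.6,4]
  squeeze: 60

```text
time: 9.2
position: [0.5623, 0.2371, 0.2118]
tool_rot: [[0.072, 0.997, -0.041], [0.823, -0.082, -0.563], [-0.564, 0.007, -0.826]]
force: [-0.3, 0.6, 2.9]
width: 0.599
gripper_force: 62.9
```

Call:
move_arm:
  series:
    - [0,0,0,0,0,0,4]
    - [0,0,0,0,0,0,4]
    - [0,0,0,0,0,0,4]

```text
time: 9.5
position: [0.5622, 0.2372, 0.2116]
tool_rot: [[0.071, 0.997, -0.04], [0.822, -0.081, -0.564], [-0.565, 0.007, -0.825]]
force: [-1.6, 1.1, 7.1]
width: 0.602
gripper_force: 63.3
```

```bash
cat >> h.py <<'E'
def tip(dth,lift=.0,y0=0,cy=(0,.100)):
    """rotate the present TCP pose by dth about the ledge axis (world x of rest), plus lift"""
    o=manip.get_obs(); R0=np.array(o["tool_rot"]); p0=np.array(o["position"])
    Q=Ro.from_rotvec(RX*np.radians(dth)).as_matrix(); c=W(*cy)
    g=c+Q@(p0-c)+lift*RZ+y0*RY; w=Ro.from_matrix(R0.T@Q@R0).as_rotvec(degrees=True); print(dth,np.round(w,1),np.round(R0.T@(g-p0)*100,2),np.round(g,3))
E
python3 - <<'E'
from h import *
o=manip.get_obs();print(np.round(o["position"],4),o["force"],o["width"])
for a in (10,20,30,40,50): tip(a,lift=.003)
E
```

```text
[0.5622 0.2372 0.2116] [-1.57356853  1.07666557  7.12448892] 0.6019774073487887
10 [ 0.  10.   0.1] [-3.68  0.02 -1.46] [0.56  0.215 0.244]
20 [ 0.1 20.   0.1] [-7.36  0.04 -2.05] [0.558 0.188 0.27 ]
30 [ 0.1 30.   0.2] [-11.07   0.05  -1.98] [0.556 0.157 0.291]
40 [ 0.1 40.   0.2] [-14.72   0.06  -1.28] [0.553 0.123 0.305]
50 [ 0.2 50.   0.3] [-18.19   0.07   0.05] [0.55  0.087 0.314]
```

Call:
move_arm:
  series:
    - [0,3,0,-1.1,0,-0.6,4]
    - [0,7,0,-2.6,0,-1.1,4]
    - [0,12,0,-4.4,0,-1.6,4]
    - [0,17,0,-6.3,0,-1.9,4]
    - [0,22,0,-8.1,0,-2.05,4]
    - [0,27,0,-9.95,0,-2.05,4]
    - [0,32,0,-11.8,0,-1.9,4]
    - [0,36,0,-13.25,0,-1.6,4]

```text
time: 10.3
position: [0.5529, 0.1361, 0.2982]
tool_rot: [[0.081, 0.997, 0.007], [0.996, -0.081, 0.03], [0.031, 0.005, -1.0]]
force: [-0.3, -0.6, -4.9]
width: 0.599
gripper_force: 63.1
```

Run:
```python
from h import *
o=manip.get_obs();R=np.array(o["tool_rot"]);print(np.round(o["position"],4),np.round(o["q"],1),"tilt",np.degrees(np.arccos(R[2,0]*-1)))
for a in (6,12,18,24,30,36): tip(a)
```

```text
[0.5529 0.1361 0.2982] [ 2.2 34.2 95.9  2.2 49.5  5.4] tilt 91.75357913878545
6 [-0.  6.  0.] [-2.09  0.   -0.79] [0.551 0.115 0.306]
12 [-0.  12.   0.1] [-4.26  0.   -1.36] [0.549 0.093 0.311]
18 [-0.  18.   0.1] [-6.47  0.   -1.71] [0.548 0.071 0.313]
24 [-0.  24.   0.1] [-8.71  0.   -1.81] [0.546 0.049 0.314]
30 [-0.  30.   0.1] [-10.94   0.    -1.69] [0.544 0.027 0.312]
36 [-0.  36.   0.2] [-13.15   0.    -1.33] [0.542 0.005 0.308]
```

Call:
move_arm:
  series:
    - [0,2.5,0,-0.9,0,-0.35,4]
    - [0,5,0,-1.75,0,-0.68,4]
    - [0,8,0,-2.8,0,-1,4]
    - [0,10,0,-3.5,0,-1.2,4]
    - [0,12,0,-4.26,0,-1.36,4]
    - [0,14,0,-5,0,-1.5,4]
    - [0,16,0,-5.7,0,-1.62,4]
    - [0,18,0,-6.47,0,-1.71,4]

```text
time: 11.1
position: [0.5475, 0.0716, 0.3128]
tool_rot: [[0.074, 0.997, 0.03], [0.939, -0.08, 0.334], [0.335, 0.003, -0.942]]
force: [-0.3, 0.9, -4.6]
width: 0.6
gripper_force: 63.2
```

```bash
cat >> h.py <<'E'
def caps():
    im=manip.get_image("top"); m=cv2.inRange(cv2.cvtColor(im,cv2.COLOR_RGB2HSV),(3,120,90),(22,255,255)); m[:150]=0;m[230:]=0
    n,l,s,c=cv2.connectedComponentsWithStats(m); print("top",[(s[i,4],np.round(c[i],1).tolist(),onz("top",*c[i],.014)[:2].tolist()) for i in range(1,n) if s[i,4]>3])
    im=manip.get_image("scene"); m=cv2.inRange(cv2.cvtColor(im,cv2.COLOR_RGB2HSV),(3,120,90),(22,255,255)); m[:220]=0;m[292:]=0
    n,l,s,c=cv2.connectedComponentsWithStats(m); print("scene",[(s[i,4],np.round(c[i],1).tolist(),onz("scene",*c[i],.014)[:2].tolist()) for i in range(1,n) if s[i,4]>3])
E
python3 - <<'E'
from h import *
caps(); o=manip.get_obs();print(np.round(o["q"],1),o["force"])
for a in (3,6,9,12,15,18,20): tip(a)
E
```

```text
top []
scene []
[ -8.6  32.1  98.9  24.7  52.8 -19.7] [ 0.77716461 -0.73284872 -3.85541081]
3 [-0.  3.  0.] [-1.03  0.   -0.42] [0.547 0.06  0.313]
6 [-0.  6.  0.] [-2.09  0.   -0.78] [0.546 0.049 0.313]
9 [-0.  9.  0.] [-3.16  0.   -1.09] [0.545 0.038 0.312]
12 [-0. 12.  0.] [-4.25  0.   -1.34] [0.544 0.026 0.311]
15 [-0.  15.   0.1] [-5.35  0.   -1.53] [0.543 0.016 0.309]
18 [-0.  18.   0.1] [-6.46  0.   -1.67] [0.542 0.005 0.307]
20 [-0.  20.   0.1] [-7.2   0.   -1.73] [ 0.542 -0.003  0.305]
```

Call:
move_arm:
  series:
    - [0,1,0,-0.35,0,-0.15,4]
    - [0,2,0,-0.7,0,-0.3,4]
    - [0,3,0,-1.03,0,-0.42,4]
    - [0,4.5,0,-1.56,0,-0.6,4]
    - [0,6,0,-2.09,0,-0.78,4]
    - [0,7.5,0,-2.6,0,-0.94,4]
    - [0,9,0,-3.16,0,-1.09,4]
    - [0,10,0,-3.5,0,-1.18,4]

```text
time: 12.0
position: [0.5448, 0.0342, 0.3122]
tool_rot: [[0.07, 0.997, 0.044], [0.867, -0.082, 0.492], [0.494, 0.004, -0.869]]
force: [0.6, -0.5, -4.4]
width: 0.599
gripper_force: 64.1
```

Run:
```python
from h import *
caps(); o=manip.get_obs();print(np.round(o["q"],1),o["force"])
for a in (3,6,9,12): tip(a)
```

```text
top []
scene [(np.int32(13), [237.0, 262.7], [0.5035, -0.0987]), (np.int32(73), [239.9, 268.1], [0.5271, -0.0896])]
[-14.7  32.7 100.   35.   58.  -31.7] [ 0.14124775 -0.62201165 -4.12097615]
3 [-0.  3.  0.] [-1.03  0.   -0.42] [0.544 0.023 0.311]
6 [-0.  6.  0.] [-2.09  0.   -0.79] [0.543 0.012 0.309]
9 [-0.  9.  0.] [-3.16  0.   -1.1 ] [0.542 0.001 0.306]
12 [-0. 12.  0.] [-4.25  0.   -1.35] [ 0.541 -0.009  0.303]
```

Caps are landing in the tray. I tip a little further and wait.

Call:
move_arm:
  series:
    - [0,2,0,-0.7,0,-0.28,4]
    - [0,4,0,-1.4,0,-0.54,4]
    - [0,6,0,-2.09,0,-0.79,4]
    - [0,8,0,-2.8,0,-1,4]
    - [0,8,0,-2.8,0,-1,4]
    - [0,8,0,-2.8,0,-1,4]
    - [0,8,0,-2.8,0,-1,4]
    - [0,8,0,-2.8,0,-1,4]

```text
time: 12.9
position: [0.5423, 0.006, 0.3073]
tool_rot: [[0.062, 0.997, 0.052], [0.79, -0.081, 0.607], [0.61, 0.004, -0.793]]
force: [-0.2, -0.9, -4.0]
width: 0.598
gripper_force: 64.2
```

Run:
```python
from h import *
caps(); o=manip.get_obs();print(np.round(o["q"],1),o["force"])
im=manip.get_image("scene");cv2.imwrite("pics/f.png",cv2.resize(im[200:310,210:350,::-1],None,fx=5,fy=5,interpolation=cv2.INTER_CUBIC))
```

```text
top []
scene [(np.int32(80), [237.2, 265.0], [0.5137, -0.098]), (np.int32(33), [236.6, 275.6], [0.5583, -0.0991])]
[-19.2  34.1 100.5  41.4  63.3 -39.7] [ 0.65835855  0.12278749 -3.17725862]
```

View pics/f.png

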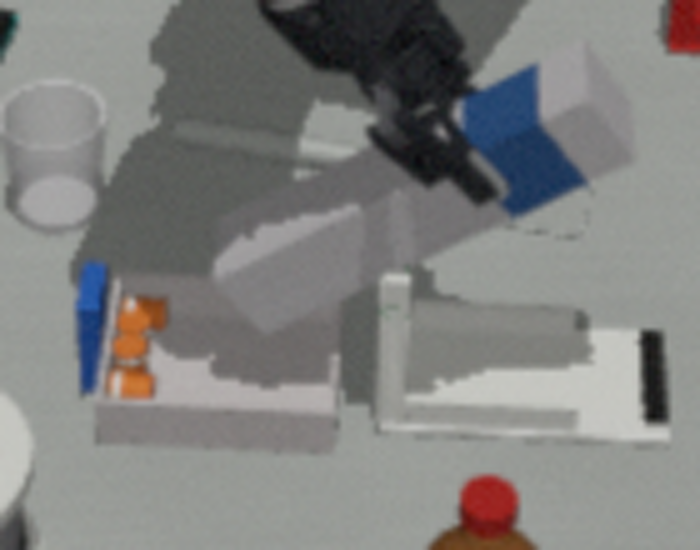

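The tray holds four caps: (130,315), (155,312), (130,347) and (130,383). I turn the canister back.

Run:
```python
from h import *
for a in (-7,-14,-21,-28,-35,-42,-49,-56): tip(a,lift=.002)
```

```text
-7 [ 0. -7. -0.] [2.43 0.   1.04] [0.544 0.031 0.314]
-14 [  0. -14.  -0.] [4.58 0.   2.51] [0.547 0.057 0.315]
-21 [  0.  -21.   -0.1] [6.54 0.   4.23] [0.549 0.083 0.314]
-28 [  0.1 -28.   -0.1] [ 8.27 -0.    6.18] [0.551 0.109 0.309]
-35 [  0.1 -35.   -0.1] [ 9.75 -0.    8.32] [0.553 0.133 0.301]
-42 [  0.1 -42.   -0.1] [ 1.096e+01 -1.000e-02  1.063e+01] [0.555 0.157 0.29 ]
-49 [  0.1 -49.   -0.1] [ 1.188e+01 -1.000e-02  1.306e+01] [0.556 0.179 0.276]
-56 [  0.1 -56.   -0.2] [12.49 -0.02 15.59] [0.558 0.199 0.26 ]
```

Call:
move_arm:
  series:
    - [0,-7,0,2.4,0,1.05,4]
    - [0,-14,0,4.6,0,2.5,4]
    - [0,-21,0,6.5,0,4.2,4]
    - [0,-28,0,8.3,0,6.2,4]
    - [0,-35,0,9.75,0,8.3,4]
    - [0,-42,0,11,0,10.6,4]
    - [0,-49,0,11.9,0,13.1,4]
    - [0,-56,-0.2,12.5,0,15.6,4]

```text
time: 13.85
position: [0.5583, 0.2006, 0.2598]
tool_rot: [[0.077, 0.997, -0.021], [0.945, -0.08, -0.318], [-0.319, 0.005, -0.948]]
force: [-0.8, -0.7, -5.0]
width: 0.598
gripper_force: 64.1
```

Run:
```python
from h import *
caps(); o=manip.get_obs();print(o["force"])
for a in (-6,-12,-16): tip(a,lift=0)
R0=np.array(o["tool_rot"]);Rt=np.array([[.071,.997,-.04],[.822,-.081,-.564],[-.565,.007,-.825]])
print(Ro.from_matrix(R0.T@Rt).as_rotvec(degrees=True),R0.T@(np.array([.5622,.2372,.2116])-o["position"])*100)
```

```text
top [(np.int32(94), [326.4, 188.7], [0.5449, -0.0989]), (np.int32(25), [323.0, 202.0], [0.5023, -0.089])]
scene [(np.int32(82), [237.1, 265.0], [0.5134, -0.0981]), (np.int32(33), [236.6, 275.6], [0.5583, -0.0991])]
[-1.42186682  1.05199137 -3.59584962]
-6 [ 0. -6. -0.] [1.99 0.01 1.04] [0.558 0.218 0.241]
-12 [  0.1 -12.   -0. ] [3.87 0.02 2.29] [0.56  0.232 0.223]
-16 [  0.1 -16.   -0. ] [5.04 0.03 3.22] [0.56  0.24  0.211]
[ -0.24971884 -16.03200352   0.50218607] [4.7848472  0.2364362  3.22244585]
```

Run:
```python
from h import *
a=manip.get_image("top")[165:215,285:345,::-1]; b=manip.get_image("scene")[245:295,220:280,::-1]
cv2.imwrite("pics/g.png",cv2.resize(np.hstack([a,b]),None,fx=6.6,fy=6.6,interpolation=cv2.INTER_CUBIC))
```

```text
(no output)
```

View pics/g.png

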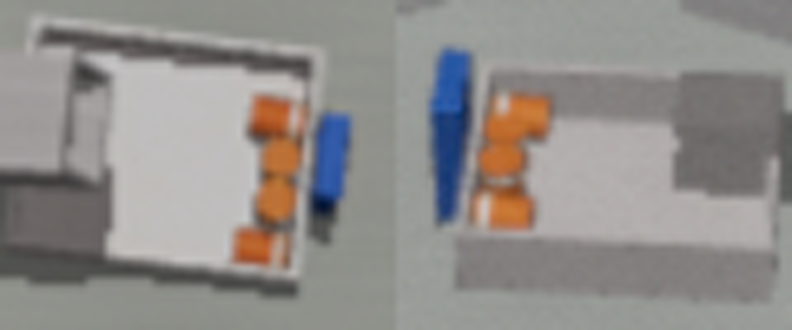

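Top view: two caps lie at (278,117) and (262,247), and two stand at (282,157) and (275,200). All four are in the tray, so I finish the lean.

Call:
move_arm:
  series:
    - [0,-4,0,1.3,0,0.65,4]
    - [0,-8,0.2,2.6,0.1,1.4,4]
    - [0,-12,0.4,3.8,0.2,2.2,4]
    - [-0.2,-14.5,0.5,4.4,0.2,2.8,4]
    - [-0.2,-16,0.5,4.8,0.2,3.2,4]
    - [-0.2,-16,0.5,4.8,0.2,3.2,4]

```text
time: 14.65
position: [0.5638, 0.2334, 0.2146]
tool_rot: [[0.078, 0.996, -0.04], [0.822, -0.087, -0.562], [-0.564, 0.011, -0.826]]
force: [-0.5, 0.8, -3.1]
width: 0.603
gripper_force: 64.4
```

Call:
move_arm:
  series:
    - [0,0,0,0,0,0,4]
    - [0,0,0,0,0,0,4]

```text
time: 14.85
position: [0.5637, 0.2334, 0.2149]
tool_rot: [[0.078, 0.996, -0.039], [0.822, -0.086, -0.563], [-0.564, 0.012, -0.826]]
force: [-0.7, -0.1, -3.4]
width: 0.596
gripper_force: 64.3
```

Call:
move_arm:
  series:
    - [0,0,0,0.2,-0.1,0.1,4]
    - [0,0,0,0.4,-0.1,0.2,4]
    - [0,0,0,0.4,-0.1,0.3,4]
    - [0,0,0,0.4,-0.1,0.3,4]

```text
time: 15.25
position: [0.5628, 0.2359, 0.2117]
tool_rot: [[0.077, 0.996, -0.038], [0.82, -0.085, -0.567], [-0.568, 0.012, -0.823]]
force: [-0.9, 2.2, 7.7]
width: 0.602
gripper_force: 65.7
```

Contact as at the first grasp (7 N upward). I open and back off along the approach line.

Call:
move_arm:
  series:
    - [0,0,0,0,0,0,6.5]
    - [0,0,0,0,0,0,8.5]
    - [0,0,0,0,0,0,8.5]
    - [0,0,0,0,0,0,8.5]
    - [0,0,0,0,0,0,8.5]
    - [0,0,0,0,0,-2,8.5]
    - [0,0,0,0,0,-5,8.5]
    - [0,0,0,0,0,-9,8.5]

```text
time: 16.05
position: [0.5657, 0.2861, 0.2828]
tool_rot: [[0.075, 0.996, -0.044], [0.82, -0.086, -0.565], [-0.567, 0.007, -0.824]]
force: [0.8, 0.1, 0.2]
width: 0.993
gripper_force: 0.0
```

Call:
move_arm:
  series:
    - [0,0,0,0,0,-5,8.5]
    - [0,5,0,-1,0,-9,8.5]
    - [0,5,0,-1,0,-9,8.5]

```text
time: 16.35
position: [0.5702, 0.3316, 0.3706]
tool_rot: [[0.084, 0.996, -0.02], [0.871, -0.083, -0.484], [-0.484, 0.023, -0.875]]
force: [0.6, -0.8, 0.2]
width: 0.991
gripper_force: 0.0
```

Run:
```python
from h import *
o=manip.get_obs();print(np.round(o["position"],3),o["width"],o["time"])
# canister state by blue band (before: (327.55,262.1), angle 27.6) and tray
im=manip.get_image("scene"); m=cv2.inRange(cv2.cvtColor(im,cv2.COLOR_RGB2HSV),(105,100,30),(130,255,255)); print(rect(m,(290,230,350,285)))
im=manip.get_image("top"); hsv=cv2.cvtColor(im,cv2.COLOR_RGB2HSV); m=cv2.inRange(hsv,(105,100,40),(130,255,255)); r,a=rect(m,(324,170,345,210)); print("tab",r,onz("top",*r[0],.076))
caps()
go([.54,-.03,.40],rot(RX,[0,0,-1])); go([.5362,-.1206,.20],rot(RY,[0,0,-1])); go([.5362,-.1206,.20],rot(-RY,[0,0,-1]))
```

```text
[0.57  0.332 0.371] 0.9908205362051252 16.35
(((327.41748046875, 263.6046142578125), (18.312911987304688, 24.227371215820312), 28.810794830322266), np.int32(336))
tab ((334.6230773925781, 189.015380859375), (4.2171807289123535, 14.263994216918945), 7.125016689300537) [ 0.5364 -0.1206  0.076 ]
top [(np.int32(93), [326.4, 188.7], [0.5448, -0.099]), (np.int32(25), [323.0, 202.0], [0.5023, -0.089])]
scene [(np.int32(80), [237.2, 264.9], [0.5132, -0.098]), (np.int32(33), [236.6, 275.6], [0.5583, -0.0991])]
turn [ 0.37 29.54 -0.34] shift [-40.8    0.4    0.93] TCP [ 0.54  -0.03   0.555] t 16.55
turn [-22.88  23.46 -88.16] shift [-38.82   0.64  22.8 ] TCP [ 0.536 -0.121  0.355] t 16.55
turn [23.42 22.84 87.48] shift [-38.82   0.64  22.8 ] TCP [ 0.536 -0.121  0.355] t 16.55
```

Canister, tray and caps are unchanged. Now the hand goes over to the tray's tab.

Run:
```python
from h import *
T=np.array([.099,.995,0])
go([.56,.18,.36],rot(RX,[0,0,-1]))
go([.54,-.03,.36],rot(RX-T,[0,0,-1]))
```

```text
turn [ 0.37 29.54 -0.34] shift [-20.48   0.57  -5.99] TCP [0.56  0.18  0.515] t 16.55
turn [12.07 27.8  44.13] shift [-38.83   0.37   4.41] TCP [ 0.54  -0.03   0.515] t 16.55
```

Call:
move_arm:
  series:
    - [0,5,0,-4.5,0.1,-2.5,8.5]
    - [0.4,10,2,-9,0.3,-5,8.5]
    - [1.5,15,6,-14,0.5,-6,8.5]
    - [3,18,12,-19,0.5,-5.5,8.5]
    - [5,21,18,-24,0.5,-4,8.5]
    - [7,24,25,-29,0.4,-1,8.5]
    - [9,26,32,-33.5,0.4,1.5,8.5]
    - [11,27,39,-38,0.4,4,8.5]

```text
time: 17.35
position: [0.5419, -0.0059, 0.5133]
tool_rot: [[0.712, 0.703, -0.013], [0.702, -0.712, -0.012], [-0.018, -0.0, -1.0]]
force: [0.0, -1.2, 0.3]
width: 0.995
gripper_force: 0.0
```

Run:
```python
from h import *
T=np.array([.099,.995,0])
print(np.round(manip.get_obs()["position"],3),np.round(manip.get_obs()["q"],1))
go([.5363,-.1206,.12],rot(-T,[0,0,-1]))
```

```text
[ 0.542 -0.006  0.513] [-12.2  17.4  85.5  -0.9  77.7  33.3]
turn [ 0.44  0.98 50.31] shift [-8.02  7.78 23.98] TCP [ 0.536 -0.121  0.275] t 17.35
```

Call:
move_arm:
  series:
    - [0,0,7,-2,2,2,8.5]
    - [0,0,14,-4,4,5,8.5]
    - [0.2,0.5,21,-6,5.5,9,8.5]
    - [0.4,1,28,-7,6.5,13,8.5]
    - [0.4,1,35,-7.5,7.2,17,8.5]
    - [0.4,1,42,-8,7.8,20,8.5]
    - [0.4,1,50,-8,7.8,21,8.5]
    - [0.4,1,50,-8,7.8,21,8.5]

```text
time: 18.15
position: [0.5378, -0.1184, 0.303]
tool_rot: [[0.996, -0.089, -0.005], [-0.089, -0.996, 0.002], [-0.005, -0.001, -1.0]]
force: [-0.3, 0.6, 0.8]
width: 0.994
gripper_force: 0.0
```

Call:
move_arm:
  series:
    - [0,0,0,0,0,0,8.5]
    - [0,0,0,0,0,0,8.5]

```text
time: 18.35
position: [0.5396, -0.1181, 0.3073]
tool_rot: [[0.996, -0.085, 0.005], [-0.085, -0.996, -0.002], [0.005, 0.002, -1.0]]
force: [1.0, 0.5, 0.4]
width: 0.996
gripper_force: 0.0
```

Run:
```python
from h import *
T=np.array([.099,.995,0])
print(np.round(manip.get_obs()["position"],3),np.round(manip.get_obs()["q"],1))
go([.5363,-.1206,.06],rot(-T,[0,0,-1]))
```

```text
[ 0.54  -0.118  0.307] [-23.9  32.4  97.8  -0.   49.5  71. ]
turn [ 0.11 -0.29  0.79] shift [-0.35  0.26  9.23] TCP [ 0.536 -0.121  0.215] t 18.35
```

Call:
move_arm:
  series:
    - [0,0,0.8,-0.3,0.3,4,8.5]
    - [0,-0.2,0.8,-0.3,0.3,7.5,8.5]
    - [0,-0.3,0.8,-0.3,0.3,9,8.5]
    - [0,-0.3,0.8,-0.3,0.3,9.2,5]
    - [0,-0.3,0.8,-0.3,0.3,9.2,3]
    - [0,-0.3,0.8,-0.3,0.3,9.2,1]
    - [0,-0.3,0.8,-0.3,0.3,9.2,0.5]
    - [0,-0.3,0.8,-0.3,0.3,9.2,0.5]
  squeeze: 90

```text
time: 19.15
position: [0.5371, -0.1212, 0.2163]
tool_rot: [[0.995, -0.101, 0.001], [-0.101, -0.995, -0.003], [0.002, 0.003, -1.0]]
force: [-4.0, 1.2, 9.7]
width: 0.151
gripper_force: 89.2
```

Call:
move_arm:
  series:
    - [0,0,0,0,0,0,0.5]
    - [0,0,0,0,0,0,0.5]
    - [0,0,0,0,0,0,0.5]
    - [0,0,0,0,0,0,0.5]

```text
time: 19.55
position: [0.5371, -0.1212, 0.2163]
tool_rot: [[0.995, -0.101, 0.001], [-0.101, -0.995, -0.003], [0.002, 0.003, -1.0]]
force: [-1.2, 0.2, 4.7]
width: 0.152
gripper_force: 88.3
```

Run:
```python
from h import *
o=manip.get_obs();print(np.round(o["position"],4),o["width"]*85,o["gripper_force"],o["force"],np.round(o["tool_rot"],3).tolist())
```

```text
[ 0.5371 -0.1212  0.2163] 12.94478195579428 88.34518074989319 [-1.20062309  0.17689436  4.74496759] [[0.995, -0.101, 0.001], [-0.101, -0.995, -0.003], [0.002, 0.003, -1.0]]
```

Call:
move_arm:
  series:
    - [0,0,0,0,0,-0.3,0.5]
    - [0,0,0,0,0,-1,0.5]
    - [0,0,0,0,0,-2,0.5]
    - [0,0,0,0,0,-3,0.5]
    - [0,0,0,0,0,-3.7,0.5]
    - [0,0,0,0,0,-4,0.5]
    - [0,0,0,0,0,-4,0.5]

```text
time: 20.25
position: [0.5369, -0.121, 0.2557]
tool_rot: [[0.995, -0.101, 0.0], [-0.101, -0.995, -0.002], [0.001, 0.002, -1.0]]
force: [0.3, -0.4, -2.5]
width: 0.154
gripper_force: 87.8
```

Run:
```python
from h import *
o=manip.get_obs();print(np.round(o["position"],4),o["width"]*85,o["gripper_force"],np.round(o["force"],2),np.round(o["ft_torque"],2),np.round(o["tool_rot"],3).tolist())
im=manip.get_image("scene"); hsv=cv2.cvtColor(im,cv2.COLOR_RGB2HSV)
m=cv2.inRange(hsv,(105,100,30),(130,255,255)); print(rect(m,(200,225,250,290)))
g=im[225:300,215:300].mean(2)
# near wall lower edge of the tray: strongest drop per column
for u in range(235,280,8):
    col=cv2.GaussianBlur(im,(3,3),0)[245:300,u].mean(1); d=np.diff(col); print(u,245+np.argsort(-abs(d))[:3], end=" ")
print(); caps()
```

```text
[ 0.5369 -0.121   0.2557] 13.09740873953005 87.76132464408875 [ 0.31 -0.37 -2.46] [-0.21  0.06 -0.03] [[0.995, -0.101, 0.0], [-0.101, -0.995, -0.002], [0.001, 0.002, -1.0]]
(((227.5, 255.5), (25.0, 5.0), 90.0), np.int32(114))
235 [286 245 285] 243 [263 286 262] 251 [287 271 286] 259 [288 287 271] 267 [288 265 287] 275 [287 266 288] 
top []
scene [(np.int32(78), [237.4, 255.4], [0.4712, -0.098]), (np.int32(37), [236.9, 266.4], [0.5196, -0.0989])]
```

Held level: both cap groups rose by the same 9–10 px. I carry it clear of the mouth, then to the balance.

Call:
move_arm:
  series:
    - [0,0,0,0,0.5,0,0.5]
    - [0,0,0,0,1.7,0,0.5]
    - [0,0,0,0,3.3,0,0.5]
    - [0,0,0,0,5.3,0,0.5]
    - [0,0,0,0,7.3,-0.5,0.5]
    - [0,0,0,0,9.3,-1.5,0.5]
    - [0,0,0,-0.2,11.3,-3,0.5]
    - [0,0,0,-0.4,13.3,-4.5,0.5]

```text
time: 21.2
position: [0.5186, -0.2551, 0.3003]
tool_rot: [[0.995, -0.102, -0.001], [-0.102, -0.995, -0.002], [-0.001, 0.002, -1.0]]
force: [0.4, 0.4, -3.4]
width: 0.152
gripper_force: 87.7
```

Call:
move_arm:
  series:
    - [0,0,0,-0.2,2,-1,0.5]
    - [0,0,0,-0.3,4,-1.5,0.5]
    - [0,0,0,-0.5,6.2,-1.5,0.5]
    - [0,0,0,-0.6,8.6,-1.5,0.5]
    - [0,0,0,-0.8,11,-1.5,0.5]
    - [0,0,0,-0.9,13,-1.5,0.5]
    - [0,0,0,-1,14.5,-1.5,0.5]
    - [0,0,0,-1,15.5,-1.5,0.5]

```text
time: 22.0
position: [0.4931, -0.4076, 0.315]
tool_rot: [[0.995, -0.102, -0.001], [-0.102, -0.995, -0.001], [-0.001, 0.001, -1.0]]
force: [-0.6, -0.3, -3.5]
width: 0.15
gripper_force: 87.8
```

Run:
```python
from h import *
T=np.array([.101,.995,0])
o=manip.get_obs();print(np.round(o["position"],4),np.round(o["q"],1),np.round(o["force"],2),np.round(o["ft_torque"],2),np.round(o["tool_rot"],3).tolist())
go([.4914,-.4246,.0613+.06],rot(-T,[0,0,-1]))
caps()
```

```text
[ 0.4931 -0.4076  0.315 ] [-49.5  37.4  84.4  -0.1  58.2  46.4] [-0.59 -0.31 -3.52] [-0.16 -0.    0.03] [[0.995, -0.102, -0.001], [-0.102, -0.995, -0.001], [-0.001, 0.001, -1.0]]
turn [ 0.08  0.05 -0.08] shift [0.   1.71 3.88] TCP [ 0.491 -0.425  0.276] t 22.0
top [(np.int32(8), [423.0, 192.8], [0.5387, -0.404])]
scene [(np.int32(130), [138.5, 235.7], [0.3694, -0.4199])]
```

Call:
move_arm:
  series:
    - [0,0,0,0,1,0.5,0.5]
    - [0,0,0,0,1.7,1.5,0.5]
    - [0,0,0,0,1.7,2.5,0.5]
    - [0,0,0,0,1.7,3.4,0.5]
    - [0,0,0,0,1.7,4,0.5]
    - [0,0,0,0,1.7,4.4,0.5]
    - [0,0,0,0,1.7,4.6,0.5]
    - [0,0,0,0,1.7,4.6,0.5]

```text
time: 22.9
position: [0.492, -0.4228, 0.2693]
tool_rot: [[0.995, -0.101, -0.001], [-0.101, -0.995, -0.001], [-0.001, 0.001, -1.0]]
force: [-0.2, -0.1, -3.7]
width: 0.15
gripper_force: 87.8
```

Run:
```python
from h import *
o=manip.get_obs();print(np.round(o["position"],4),np.round(o["force"],2),np.round(o["ft_torque"],2))
```

```text
[ 0.492  -0.4228  0.2693] [-0.2  -0.08 -3.73] [-0.18  0.07 -0.03]
```

Call:
move_arm:
  series:
    - [0,0,0,0,0,0.1,0.5]
    - [0,0,0,0,0,0.2,0.5]
    - [0,0,0,0,0,0.3,0.5]
    - [0,0,0,0,0,0.35,0.5]
    - [0,0,0,0,0,0.4,0.5]
    - [0,0,0,0,0,0.4,0.5]

```text
time: 23.5
position: [0.492, -0.4231, 0.2664]
tool_rot: [[0.995, -0.101, -0.0], [-0.101, -0.995, -0.002], [0.0, 0.002, -1.0]]
force: [-1.1, 0.3, 3.6]
width: 0.153
gripper_force: 88.9
```

The tray is on the pan (+3.6 N). I let go and rise.

Call:
move_arm:
  series:
    - [0,0,0,0,0,0,2]
    - [0,0,0,0,0,0,4]
    - [0,0,0,0,0,0,5]
    - [0,0,0,0,0,0,5]
    - [0,0,0,0,0,-1,5]
    - [0,0,0,0,0,-4,5]
    - [0,0,0,0,0,-8,5]
    - [0,0,0,0,0,-12,5]

```text
time: 24.3
position: [0.4919, -0.4226, 0.3869]
tool_rot: [[0.995, -0.101, -0.001], [-0.101, -0.995, -0.001], [-0.001, 0.001, -1.0]]
force: [0.5, 0.1, 0.8]
width: 0.587
gripper_force: 0.0
```

Call:
move_arm:
  series:
    - [0,0,0,-2,4,-4,5]
    - [0,0,0,-5,9,-5,5]
    - [0,0,0,-10,13,-5,5]
    - [0,0,0,-15,17,-5,5]
    - [0,0,0,-15,17,-5,5]
    - [0,0,0,-15,17,-5,5]
    - [0,0,0,-15,17,-5,5]

```text
time: 25.0
position: [0.3245, -0.5771, 0.4363]
tool_rot: [[0.995, -0.104, 0.0], [-0.104, -0.995, -0.002], [0.0, 0.002, -1.0]]
force: [0.7, 0.9, 0.5]
width: 0.586
gripper_force: 0.0
```

Run:
```python
from h import *
o=manip.get_obs();print(np.round(o["position"],3),np.round(o["force"],2),o["time"])
im=manip.get_image("top"); hsv=cv2.cvtColor(im,cv2.COLOR_RGB2HSV)
m=cv2.inRange(hsv,(105,100,40),(130,255,255)); r,a=rect(m,(405,180,460,230)); X=onz("top",*r[0],.126); print("tab",r,a,X,"tray",X[:2]+.077*np.array([.101,.995]))
m=cv2.inRange(hsv,(3,120,90),(22,255,255)); m[:150]=0; n,l,s,c=cv2.connectedComponentsWithStats(m); print([(s[i,4],onz("top",*c[i],.065)[:2]) for i in range(1,n) if s[i,4]>3])
im=manip.get_image("scene"); m=cv2.inRange(cv2.cvtColor(im,cv2.COLOR_RGB2HSV),(105,100,30),(130,255,255)); print("can",rect(m,(290,230,350,285)))
```

```text
[ 0.325 -0.577  0.436] [0.71 0.87 0.54] 25.0
tab ((436.8780212402344, 204.09754943847656), (6.625892162322998, 14.5769624710083), 6.34019136428833) 91 [ 0.4916 -0.4183  0.126 ] tray [ 0.499377 -0.341685]
[(np.int32(112), array([ 0.4981, -0.4006])), (np.int32(31), array([ 0.4573, -0.3907])), (np.int32(4), array([0.2068, 0.2988])), (np.int32(4), array([0.1797, 0.3038]))]
can (((327.41748046875, 263.6046142578125), (18.312911987304688, 24.227371215820312), 28.810794830322266), np.int32(339))
```

The tray is within about 7 mm of the pan's centre, the caps are in it, and the canister is leaning.

```bash
python3 -c "
from workcell import manip
print(manip.job_done())"
```

```text
the job is handed in; nothing more can be done
None
```

I handed the job in at about 25 s of the 72 s; no verdict came back. By my last measurement all four caps are in the tray, which stands about 7 mm from the pan's centre, the canister leans released on the rest, and the gripper is clear.

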